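Unpin the hasp of the meter case

TASK

Undo the fastening of the green meter case: draw the steel lock pin out of the sloping cover, hang it upright by its collar at the back of the notch in the bracket on the case's low front wall, and only then swing the hasp bar sideways off its catch by at least 45 degrees. Do not knock the lamp above the case, and leave the other things on the desk and the selector as they are.

Things in the scene. Friction and masses are not known exactly. Their poses are not given: they have to be found in the camera images.
- case: Green enamel meter case, fixed to the desk: 200 wide (its y), 115 deep (x), front wall 75 high at x = -57, back 155 high. Origin at the centre of its underside, z up; its low front faces its own -x. It stands turned on the desk. A level steel bracket (6 thick, 45 wide, top 68 above the desk) juts 73 out from the front wall, at y = +55.
- cover: The case's sloping cover, 140 (x) by 204 (y), tilted 35 degrees so that it faces up and to the case's front. Origin at the mouth of the pin's bore on the cover's face; z is the outward normal and the bore's axis, x runs up the slope, y across (same as the case's y). Bore 12 diameter through the 14 thick cover, empty below; a brass ferrule 26 wide and 6.5 high round it is the catch.
- pin: Loose steel pin, about 100 g. Origin at the centre of the collar's underside, z along the axis towards the head. Below: shank 10 diameter, 40 long. Above: collar 24 diameter, 4 thick; neck 12 diameter up to z = 12; round grip head 22 diameter from z = 12 to 38. At the start it stands in the bore through the hasp's eye, collar on the hasp, so its axis leans 35 degrees.
- pin_tip (a point): Centre of the shank's free end, 40 below the collar's underside.
- notch (a point): Where the origin of the parked pin belongs: on the top face of the bracket, pin axis 42 in front of the front wall. Axes as the case's: the slot, 13 wide, is open to the front (-x, flared mouth starting about 31 from this point) and ends 5 behind this point (+x). The collar rests on its two sides; below is free down to the desk, 68.
- hasp (a joint): Angle of the hasp, a flat steel bar 26 wide lying 7 to 11 above the cover face, from its pivot at the upper end over the catch to its lower end. 0 = on the catch (the pin goes through its 13 wide eye), grows to 1.5 rad as it swings in the plane of the cover, counterclockwise seen from outside, so its lower end goes to the cover's -y. Light friction, stays where it is left.
- hasp_stem (a point): Grip point on the upright round finger stem near the hasp's lower end: on its axis (parallel to the cover's z), stem 14 diameter, from 11 to 43 above the cover face, this point 34 above; 92 from the pivot. At the start at x = -44, y = 0 in the cover frame.
- hasp_pivot (a point): Pivot of the hasp, at x = 48, y = 0, 11 above the cover face; it turns about the cover's z.
- lamp: Slim lamp fixed to the case (same origin and axes): a level tube 14 diameter, 150 long along y, at x = 4, z = 285, straight above the cover, on a thin post behind the case at x = 70 and an arm. It bars the way to the pin from straight above.
- tuning_knob: Bystander: loose black knob 70 diameter, 38 high, standing face down with an 8 thick shaft up to 68. Origin underneath.
- bezel: Bystander: loose aluminium dial ring 100 diameter, 10 high. Origin underneath.
- ferrule_a: Bystander: loose brass ferrule 22 diameter, 14 high, on the desk before the case. Origin underneath.
- ferrule_b: Bystander: another brass ferrule, the same.
- screwdriver: Bystander: loose screwdriver 180 long, lying.
- tray: Bystander: loose open grey tray 100 by 140 by 30. Origin underneath.
- selector_mark (a point): Bystander: point on the rim of the metal knob (radius 22) of the rotary selector that is fixed to the desk, 20 from its axis.
Mind the look-alikes: they are no part of the job. Several things have the shape of the pin; the one meant has the colours described above.

How it is judged:
By the outcome, as a careful person would: the job done as asked, in the order asked, and still so for the second after the job is handed in, with the robot touching nothing.
It also fails if it takes over 64 s, if anything falls off the work surface, if the arm or the gripper's body presses on something with over 40 N, if the wrist force passes 120 N, or if a joint passes its speed limit or range.

ROBOT

A 7-joint arm with a two-finger parallel gripper is mounted at the origin on the work surface. World frame = base frame: x ahead of the robot, y to its left, z up, the work surface at z = 0. Lengths are in m, angles in rad, forces in N, time in s.
With the tool pointing down it reaches from about 0.425 to 0.875 m from the base axis. Payload 9.9 kg.
Tool frame: the origin (TCP) lies on the centre line of the jaws, within the pads' length; the fingertips stand 19 mm ahead of it and the grasp point (between the pads) is the TCP; x points along the fingers, y is the direction in which the jaws open and shut, and the axes are right-handed (so a half turn about x gives the same grasp; the last joint's range is limited). The gripper opens to 85 mm and grips with 20 to 120 N. Pads are 22 mm wide; open, the fingers measure 114 mm over their backs; the gripper's body (76 mm by 85 mm) begins 54 mm behind the grasp point. The pads swing forward as they close: fully open they stand 13 mm farther back than shut.
Start: joints at [-1.368, 0.576, 0.025, 1.437, -0.015, 1.129, -0.057], TCP at [0.191, 0.647, 0.25] pointing down, gripper open.
Joint ranges: [-2.76, 2.76], [-0.34, 2.15], [-1.52, 1.57], [0.19, 2.46], [-1.09, 4.23], [0.17, 1.99], [-2.82, 2.82]. Speed limits (rad/s): [2.22, 2.22, 3.01, 3.01, 3.14, 3.14, 3.14].

INTERFACE

Orientations are given as a unit quaternion [x, y, z, w].
In Python, from workcell import * gives the robot as it stands.
- The arm moves only by the shell command python3 -m pendant 'ROWS' [FORCE]. ROWS is JSON, a list of rows, each a list of 7 numbers: the shift along the tool's x, y, z in mm, then the turn, a rotation vector about the tool's x, y, z in rad, then the gripper command: -1 is shut, 1 is fully open, values between are in proportion. A call has 1 to 20 rows; each row is the pose to reach, as a shift and turn from the pose commanded when the call began, along the tool's axes at that moment; what a row does not reach only later rows make up. A row lasts 1/10 s, in which the tool goes at most 50 mm and 8.59 degrees, less where a joint would pass 70% of its speed; a pose out of reach is approached as far as the arm can. A call with a gripper value outside its range is refused whole. The fingers move at their own pace and stop on an object; FORCE is the grip in N (left out, the last holds). Time passes only in rows, so rows that repeat a pose let the fingers close. It gives the time, the measured TCP pose, the force and the opening at its end, in the units of the state.
- state(): the state, without advancing time (a new reading comes with each control period).
- camera(name): name is "scene" or "top" or "wrist"; returns a dict with "img" (480x640x3 uint8, blue, green, red), "K" (3x3 intrinsics, pixels), "xyz" and "attitude" of the camera in the world. Camera axes: x right, y down, z forward; pixel columns grow to the right and rows downward; lengths in m; the calibration is good to about 2 mm. A picture is of the moment at which its call begins. There is no depth.
- job_done(): hands the job in, once; it reports no verdict.
The state is a dict: "time_s": time; "joints": joint angles; "joint_velocities": joint speeds; "tau": joint torques, N m; "eef_pos": TCP position; "tcp_rot": TCP orientation; "force": force on the tool from outside, world axes, zero at the start; "moment": the same for the moment, N m; "width": finger opening in m.
Only numpy, scipy, OpenCV 4.12 (cv2) and the standard library are available. Lean on these libraries where they do the work, as an engineer would, in place of code of your own. Each camera call takes 0.05 s, during which the arm holds its last target. There are 200 camera calls.

## Working session

There is one attempt and no reset: what is moved stays moved. The work goes in short steps, Python scripts to look and compute and a shell command to move; the robot and the scene stay as the last step left them, time stands still between calls to the robot, and variables do not carry over. Pictures are saved under pics/ and viewed, about 8 in all and at most 12, crops included, and the job is handed in when it is done.

```bash
ls; mkdir -p pics
python3 - <<'E'
from workcell import *
import cv2
for n in ("scene","top"):
    c=camera(n); cv2.imwrite(f"pics/{n}0.png",c["img"]); print(n,c["K"],c["xyz"],c["attitude"])
s=state(); print(s["time_s"],s["eef_pos"],s["tcp_rot"],s["width"],s["force"])
E
```

```text
pics
scene [[570.25792928   0.         323.36049594]
 [  0.         570.25792928 241.43937792]
 [  0.           0.           1.        ]] [1.03191558 0.59257462 1.24287431] [ 0.31876301  0.89383795 -0.29819613 -0.10258134]
top [[440.82006486   0.         320.32929817]
 [  0.         440.82006486 237.36194948]
 [  0.           0.           1.        ]] [ 0.34393965 -0.04218377  1.06415162] [ 0.71189173 -0.69753425  0.05567062 -0.05963985]
0.1 [0.19081575 0.64707413 0.24954039] [ 0.10050756  0.69990112 -0.10155739  0.69980194] 0.08518629319450934 [0.09801166 0.17721181 0.66953585]
```

View pics/scene0.png

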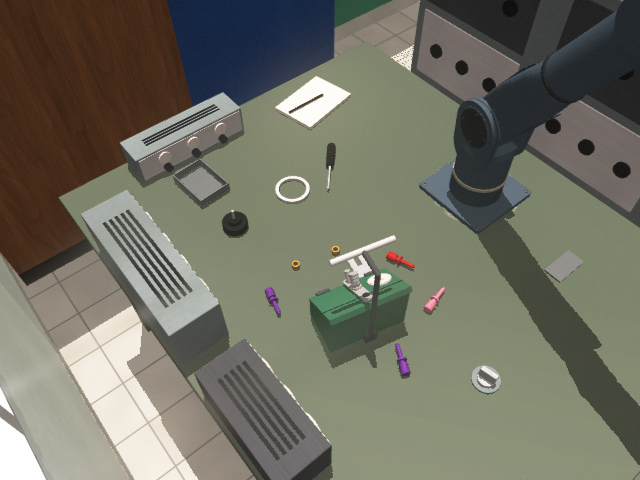

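View pics/top0.png

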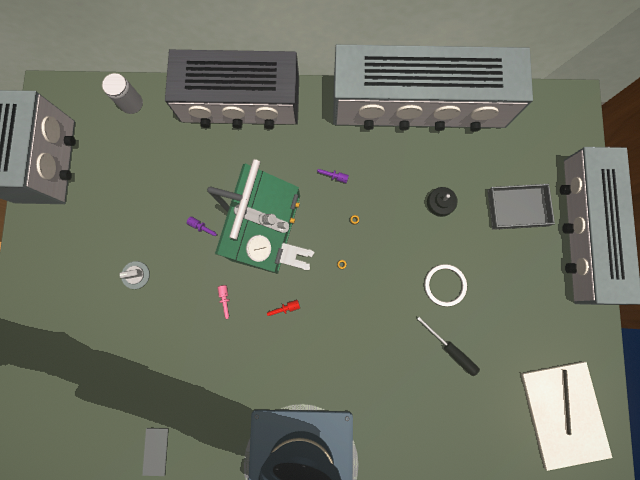

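The scene view shows the case near (360,305) with the lamp bar above it. The top view shows it at (260,220), with the bracket facing image right at (297,256). Next I'll look at enlarged crops.

Run:
```python
import cv2
a=cv2.imread("pics/top0.png")[150:285,200:330]; b=cv2.imread("pics/scene0.png")[230:355,295:425]
cv2.imwrite("pics/c0.png",cv2.resize(a,None,fx=5.5,fy=4.4,interpolation=cv2.INTER_CUBIC) if 0 else cv2.resize(a,None,fx=4.4,fy=4.4,interpolation=cv2.INTER_CUBIC))
cv2.imwrite("pics/c1.png",cv2.resize(b,None,fx=4.4,fy=4.4,interpolation=cv2.INTER_CUBIC))
```

```text
(no output)
```

View pics/c0.png

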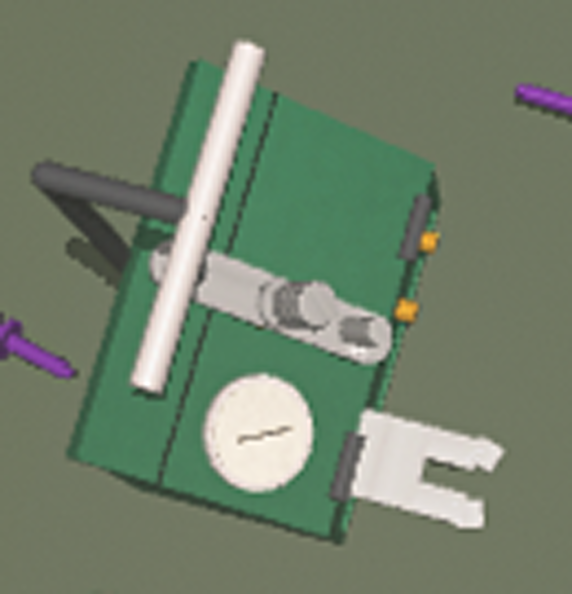

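View pics/c1.png

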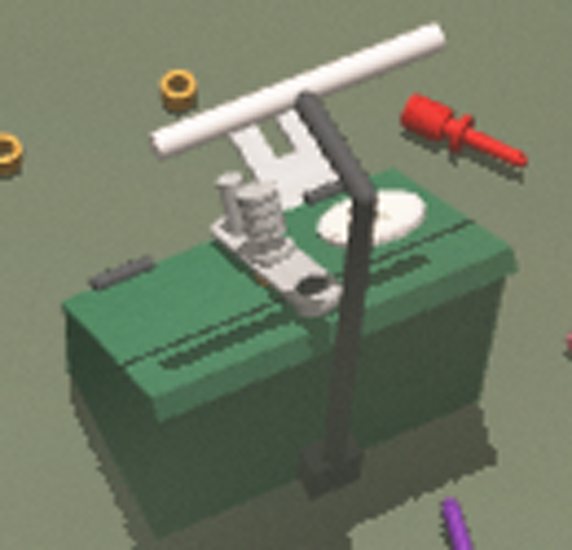

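```bash
cat > h.py <<'E'
import numpy as np, cv2
from scipy.spatial.transform import Rotation as R
from scipy.optimize import least_squares
CAM={"top":([0.34393965,-0.04218377,1.06415162],[0.71189173,-0.69753425,0.05567062,-0.05963985],440.82006486,320.32929817,237.36194948),
"scene":([1.03191558,0.59257462,1.24287431],[0.31876301,0.89383795,-0.29819613,-0.10258134],570.25792928,323.36049594,241.43937792)}
def proj(c,P):
    t,q,f,u,v=CAM[c]; p=R.from_quat(q).inv().apply(np.asarray(P)-t); return np.array([f*p[0]/p[2]+u,f*p[1]/p[2]+v])
COV=R.from_euler('y',-35,degrees=True)   # cover axes in case axes
def world(par,fr,p):
    x,y,yaw,cx,cy,cz=par; p=np.array(p)/1000
    if fr=="cov": p=COV.apply(p)+[cx,cy,cz]
    return R.from_euler('z',yaw).apply(p)+[x,y,0]
def fit(obs,p0,cams=proj,prior=None):
    f=lambda p: np.concatenate([(cams(c,world(p,fr,q))-px)*w for c,fr,q,px,w in obs])
    r=least_squares(f,p0,loss='soft_l1'); return r.x,f(r.x).reshape(-1,2)
E
cat > f1.py <<'E'
from h import *
T=lambda x,y:np.array([x/4.4+200,y/4.4+150]); S=lambda x,y:np.array([x/4.4+295,y/4.4+230])
obs=[("top","case",(4,-75,285),T(248,47),1),("top","case",(4,75,285),T(149,384),1),
("scene","case",(4,-75,285),S(160,143),1),("scene","case",(4,75,285),S(437,37),1),
("top","case",(-94,55,68),T(424,470),1),("top","case",(-130,77.5,68),T(478,527),.5),
("scene","case",(57.5,-100,0),S(160,538),.7),("scene","case",(-57.5,-100,0),S(75,400),.7),
("top","cov",(0,0,49),T(320,300),.7),("scene","cov",(0,0,49),S(258,187),.7),
("top","cov",(-44,0,43),T(360,328),.7),("scene","cov",(-44,0,43),S(232,179),.7),
("top","cov",(48,0,11),T(178,260),.7),("scene","cov",(48,0,11),S(315,287),.7)]
p,r=fit(obs,[.45,.1,1.3,0,0,.12])
print(p.round(4)); 
for o,e in zip(obs,r): print(o[0],o[2],e.round(1))
for n,fr,q in (("origin","cov",(0,0,0)),("head","cov",(0,0,36)),("stem","cov",(-44,0,34)),("notch","case",(-99,55,68)),("lamp","case",(4,0,285))): print(n,world(p,fr,q).round(4))
E
python3 f1.py
```

```text
[5.3740e-01 9.8800e-02 1.3411e+00 3.8000e-03 1.0000e-04 1.2140e-01]
top (4, -75, 285) [-0.7  1. ]
top (4, 75, 285) [-0.8  2.2]
scene (4, -75, 285) [-1.7  1.3]
scene (4, 75, 285) [-0.8 -0.6]
top (-94, 55, 68) [-0.5 -0.2]
top (-130, 77.5, 68) [0.  0.2]
scene (57.5, -100, 0) [-1.   0.1]
scene (-57.5, -100, 0) [-1.9 -4.7]
top (0, 0, 49) [-3.5 -0.3]
scene (0, 0, 49) [0.  0.6]
top (-44, 0, 43) [ 1.6 -0.1]
scene (-44, 0, 43) [-0.7 -0.4]
top (48, 0, 11) [-0.3  1.4]
scene (48, 0, 11) [-0.1 -0.2]
origin [0.5382 0.1026 0.1214]
head [0.5335 0.0825 0.1509]
stem [0.5256 0.0485 0.124 ]
notch [0.4613 0.015  0.068 ]
lamp [0.5384 0.1027 0.285 ]
```

```bash
cat >> h.py <<'E'
PAR=[5.374e-01,9.88e-02,1.3411,3.8e-3,1e-4,1.214e-1]
def covR(par,flip=1):
    "tool rotation: x = -cover z, y = flip*case y"
    z=R.from_euler('z',par[2]); a=-z.apply(COV.apply([0,0,1])); b=flip*z.apply([0,1,0]); return R.from_matrix(np.c_[a,b,np.cross(a,b)])
def downR(par,flip=1):
    b=flip*R.from_euler('z',par[2]).apply([0,1,0]); a=np.array([0,0,-1.]); return R.from_matrix(np.c_[a,b,np.cross(a,b)])
def row(P,Rt,P0,R0):
    d=R0.inv().apply(np.asarray(P)-P0)*1000; return d.round(1),(R0.inv()*Rt).as_rotvec().round(4)
E
python3 - <<'E'
from h import *
from workcell import *
s=state(); P=np.array(s["eef_pos"]); R0=R.from_quat(s["tcp_rot"]); print(R0.as_matrix().round(2))
for f in(1,-1):
    print(f,row([.35,.38,.43],covR(PAR,f),P,R0), row(world(PAR,"cov",(0,0,170)),covR(PAR,f),P,R0), world(PAR,"cov",(0,0,170)))
print(row([.45,.2,.43],downR(PAR,-1),P,R0),row([.45,.2,.43],downR(PAR,1),P,R0))
E
```

```text
[[-0.    0.28  0.96]
 [-0.    0.96 -0.28]
 [-1.   -0.    0.  ]]
1 (array([-180.1, -211.4,  228.2]), array([-1.5718, -0.4693,  0.4969])) (array([ -10.3, -521.4,  492.7]), array([-1.5718, -0.4693,  0.4969])) [0.51596702 0.00757596 0.26065585]
-1 (array([-180.1, -211.4,  228.2]), array([1.4623, 0.4894, 0.4623])) (array([ -10.3, -521.4,  492.7]), array([1.4623, 0.4894, 0.4623])) [0.51596702 0.00757596 0.26065585]
(array([-179.9, -355.8,  375.1]), array([1.5137e+00, 1.2000e-03, 1.1000e-03])) (array([-179.9, -355.8,  375.1]), array([-1.6278e+00, -1.2000e-03,  1.2000e-03]))
```

```bash
python3 -m pendant '[[-180,0,0,0,0,0,1],[-180,0,0,0,0,0,1],[-180,-100,95,0.2,0,0,1],[-180,-521,493,1.462,0.489,0.462,0.2],[-180,-521,493,1.462,0.489,0.462,0.2],[-180,-521,493,1.462,0.489,0.462,0.2],[-180,-521,493,1.462,0.489,0.462,0.2],[-180,-521,493,1.462,0.489,0.462,0.2],[-180,-521,493,1.462,0.489,0.462,0.2],[-180,-521,493,1.462,0.489,0.462,0.2],[-180,-521,493,1.462,0.489,0.462,0.2],[-180,-521,493,1.462,0.489,0.462,0.2],[-180,-521,493,1.462,0.489,0.462,0.2],[-180,-521,493,1.462,0.489,0.462,0.2],[-180,-521,493,1.462,0.489,0.462,0.2],[-180,-521,493,1.462,0.489,0.462,0.2],[-180,-521,493,1.462,0.489,0.462,0.2],[-180,-521,493,1.462,0.489,0.462,0.2],[-180,-521,493,1.462,0.489,0.462,0.2],[-180,-521,493,1.462,0.489,0.462,0.2]]'
python3 - <<'E'
from h import *
from workcell import *
s=state(); P=np.array(s["eef_pos"]); R0=R.from_quat(s["tcp_rot"]); print(np.round(s["joints"],2))
for z in(170,140): print(row(world(PAR,"cov",(0,0,z)),covR(PAR,-1),P,R0))
E
```

```text
time_s: 2.1
eef_pos: [0.5159, 0.0094, 0.4302]
tcp_rot: [0.695, 0.552, -0.361, 0.287]
force: [0.4, 0.1, 0.8]
width: 0.0514
[-0.26  0.28  0.73  1.69 -0.79  1.46  0.42]
(array([137.7,   0.6,  98.9]), array([ 0.0009, -0.0017,  0.0014]))
(array([167.7,   0.6,  98.9]), array([ 0.0009, -0.0017,  0.0014]))
```

```bash
python3 -m pendant '[[138,0.6,99,0,0,0,0.2],[138,0.6,99,0,0,0,0.2],[138,0.6,99,0,0,0,0.2],[138,0.6,99,0,0,0,0.2],[138,0.6,99,0,0,0,0.2],[138,0.6,99,0,0,0,0.2]]'
python3 - <<'E'
from workcell import *
import cv2,json
c=camera("wrist"); cv2.imwrite("pics/w0.png",c["img"]); s=state()
print(c["K"],c["xyz"],c["attitude"],s["eef_pos"],s["tcp_rot"])
E
```

```text
time_s: 2.7
eef_pos: [0.5167, 0.0072, 0.2614]
tcp_rot: [0.695, 0.552, -0.361, 0.287]
force: [-0.2, -0.2, 1.6]
width: 0.0512
[[424.95100086   0.         311.29126501]
 [  0.         424.95100086 237.79402311]
 [  0.           0.           1.        ]] [ 0.51363116 -0.00338412  0.4045205 ] [ 0.98087407 -0.11223556  0.01780753 -0.15802571] [0.51705824 0.00686141 0.26205194] [ 0.69522395  0.55147523 -0.36042189  0.28746267]
```

View pics/w0.png

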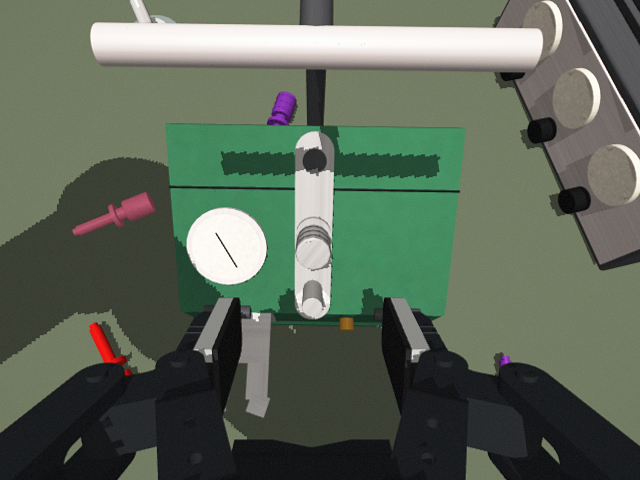

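The wrist view shows the pin head top at (314,251), the stem top at (312,308), the hasp pivot at (315,160) and the lamp tube ends at x≈95 and x≈542. I'm adding these to the fit.

```bash
cat >> h.py <<'E'
CAM["w0"]=([0.51363116,-0.00338412,0.4045205],[0.98087407,-0.11223556,0.01780753,-0.15802571],424.951,311.291,237.794)
E
cat >> f1.py <<'E'
print("---- with wrist")
obs+=[("w0","cov",(0,0,49),(314,251.5),1),("w0","cov",(-44,0,43),(312.5,308),1),("w0","cov",(48,0,11),(315,160),.7),
("w0","case",(4,-75,285),(541,50),.5),("w0","case",(4,75,285),(97,43),.5)]
p,r=fit(obs,p)
print(p.round(4)); 
for o,e in zip(obs,r): print(o[0],o[2],e.round(1))
for n,fr,q in (("origin","cov",(0,0,0)),("head","cov",(0,0,36)),("stem","cov",(-44,0,34)),("notch","case",(-99,55,68)),("lamp","case",(4,0,285))): print(n,world(p,fr,q).round(4))
w=[world(p,f,q) for f,q in (("cov",(0,0,38)),("cov",(0,0,100)))]
from workcell import *
s=state(); P=np.array(s["eef_pos"]); R0=R.from_quat(s["tcp_rot"])
for a in w: print(row(a,covR(p,-1),P,R0))
E
python3 f1.py | sed -n '/----/,$p'
```

```text
---- with wrist
[ 5.3840e-01  9.9000e-02  1.3276e+00 -1.0000e-03 -7.0000e-04  1.1590e-01]
top (4, -75, 285) [-0.2  0.5]
top (4, 75, 285) [-1.4  1.4]
scene (4, -75, 285) [-2.3  1.3]
scene (4, 75, 285) [-0.9  0.1]
top (-94, 55, 68) [-1.  -0.2]
top (-130, 77.5, 68) [-0.3  0.3]
scene (57.5, -100, 0) [-1.6  0. ]
scene (-57.5, -100, 0) [-2.  -4.9]
top (0, 0, 49) [-1.7  0.1]
scene (0, 0, 49) [-1.1  0.7]
top (-44, 0, 43) [3.2 0.3]
scene (-44, 0, 43) [-1.6 -0.4]
top (48, 0, 11) [1.6 1.5]
scene (48, 0, 11) [-1.5 -0.1]
w0 (0, 0, 49) [-0.4 -4.4]
w0 (-44, 0, 43) [0.2 0.2]
w0 (48, 0, 11) [-0.1  0.6]
w0 (4, -75, 285) [-5.1 -0.1]
w0 (4, 75, 285) [1.3 0.8]
origin [0.5389 0.0978 0.1159]
head [0.5339 0.0778 0.1454]
stem [0.5255 0.0439 0.1185]
notch [0.4612 0.0161 0.068 ]
lamp [0.5394 0.1029 0.285 ]
(array([1.354e+02, 1.000e-01, 7.500e+00]), array([ 0.0133, -0.0017,  0.0067]))
(array([73.4, -0.4,  7.3]), array([ 0.0133, -0.0017,  0.0067]))
```

```bash
python3 -m pendant '[[40,0,6,0.013,-0.001,0.006,0.2],[78,0,6,0.013,-0.001,0.006,0.2],[78,0,6,0.013,-0.001,0.006,0.2],[78,0,6,0.013,-0.001,0.006,0.2]]'
python3 - <<'E'
from workcell import *
import cv2
c=camera("wrist"); cv2.imwrite("pics/w1f.png",c["img"]); s=state()
cv2.imwrite("pics/w1.png",cv2.resize(c["img"][60:460,140:500],None,fx=1.5,fy=1.5,interpolation=cv2.INTER_CUBIC))
print(list(c["xyz"]),list(c["attitude"]),s["eef_pos"],s["tcp_rot"])
E
```

```text
time_s: 3.15
eef_pos: [0.5262, 0.0455, 0.1945]
tcp_rot: [0.698, 0.547, -0.364, 0.284]
force: [0.2, -0.9, 0.4]
width: 0.0511
[np.float64(0.5232241742849741), np.float64(0.0350495456510372), np.float64(0.3376322378424664)] [np.float64(0.9801135662965935), np.float64(-0.11925369800800786), np.float64(0.018277764737178678), np.float64(-0.1575495985047259)] [0.52655673 0.04472682 0.19490249] [ 0.69888001  0.54635906 -0.36348969  0.28448859]
```

View pics/w1.png

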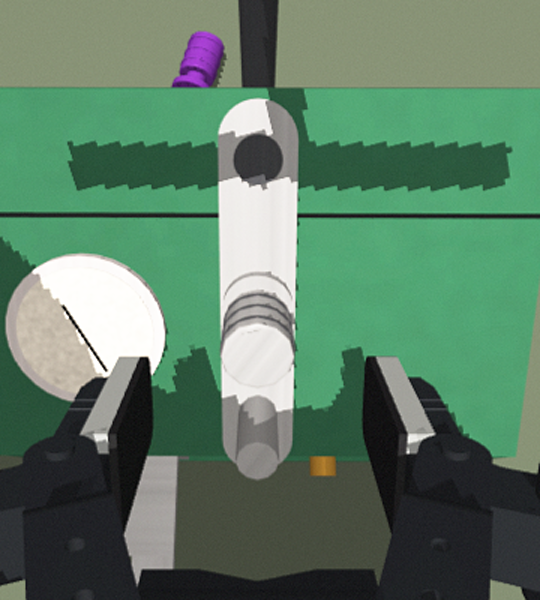

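```bash
cat >> h.py <<'E'
CAM["w1"]=([0.5232241742849741,0.0350495456510372,0.3376322378424664],[0.9801135662965935,-0.11925369800800786,0.018277764737178678,-0.1575495985047259],424.951,311.291,237.794)
E
cat >> f1.py <<'E'
print("==== w1")
obs+=[("w1","cov",(-44,0,43),(312,366),1),("w1","cov",(48,0,11),(312,165.3),1)]
o2=[o for o in obs if o[2]!=(0,0,49)]
p,r=fit(o2,p); print(list(p.round(4)))
for o,e in zip(o2,r): print(o[0],o[2],e.round(1))
hd=least_squares(lambda X:np.concatenate([proj("w0",X)-(314,251.5),proj("w1",X)-(311.3,296.7),(proj("scene",X)-S(258,187)),.5*(proj("top",X)-T(320,300))]),[.53,.07,.15]); print("head top",hd.x,hd.fun.round(1))
c=lambda X:COV.inv().apply(R.from_euler('z',-p[2]).apply(X-[p[0],p[1],0])-p[3:])*1000
print("head top in cover",c(hd.x).round(1),"tcp in cover",c(P).round(1))
for q in ((-1,0,38),(-1,0,60)): print(row(world(p,"cov",q),covR(p,-1),P,R0))
E
python3 f1.py | sed -n '/====/,$p'
```

```text
==== w1
[np.float64(0.5384), np.float64(0.099), np.float64(1.328), np.float64(0.0003), np.float64(-0.0005), np.float64(0.1144)]
top (4, -75, 285) [-0.2  0.5]
top (4, 75, 285) [-1.4  1.5]
scene (4, -75, 285) [-2.3  1.3]
scene (4, 75, 285) [-0.9  0.1]
top (-94, 55, 68) [-1.  -0.2]
top (-130, 77.5, 68) [-0.3  0.3]
scene (57.5, -100, 0) [-1.6  0. ]
scene (-57.5, -100, 0) [-2.  -4.9]
top (-44, 0, 43) [2.8 0.3]
scene (-44, 0, 43) [-1.4  0.1]
top (48, 0, 11) [1.3 1.6]
scene (48, 0, 11) [-1.3  0.4]
w0 (-44, 0, 43) [ 0.1 -1.4]
w0 (48, 0, 11) [-0.3  0. ]
w0 (4, -75, 285) [-5.1 -0.1]
w0 (4, 75, 285) [1.3 0.9]
w1 (-44, 0, 43) [-0.1  0.3]
w1 (48, 0, 11) [ 0.  -0.1]
head top [0.53105385 0.06748582 0.15633495] [-0.9  0.5  0.3 -0.5 -2.  -0.2 -0.5  0.3]
head top in cover [-2.7  0.1 53.1] tcp in cover [ 0.4 -1.  97.9]
(array([59.9, -1. ,  1.5]), array([-0.0003, -0.0004, -0.0008]))
(array([37.9, -1. ,  1.4]), array([-0.0003, -0.0004, -0.0008]))
```

```bash
python3 -m pendant '[[30,-0.4,2.5,0,0,0,0.2],[57,-0.4,2.5,0,0,0,0.2],[57,-0.4,2.5,0,0,0,0.2],[57,-0.4,2.5,0,0,0,-1],[57,-0.4,2.5,0,0,0,-1],[57,-0.4,2.5,0,0,0,-1],[57,-0.4,2.5,0,0,0,-1],[57,-0.4,2.5,0,0,0,-1],[57,-0.4,2.5,0,0,0,-1],[57,-0.4,2.5,0,0,0,-1]]' 40
python3 -c "
from workcell import *
s=state();print(s['eef_pos'],s['tcp_rot'],s['width'],s['force'],s['moment'])"
```

```text
time_s: 4.2
eef_pos: [0.5336, 0.0732, 0.1461]
tcp_rot: [0.699, 0.545, -0.364, 0.285]
force: [-2.2, -5.5, 7.7]
width: 0.0206
[0.53362646 0.07318362 0.14606071] [ 0.69922478  0.54519113 -0.36449688  0.28459331] 0.02057053322875072 [-2.23856662 -5.4650983   7.69089314] [-0.63052509  0.21939708  0.01439714]
```

```bash
python3 -m pendant '[[-6,0,0,0,0,0,-1],[-14,0,0,0,0,0,-1],[-24,0,0,0,0,0,-1],[-36,0,0,0,0,0,-1],[-50,0,0,0,0,0,-1],[-75,0,0,0,0,0,-1],[-100,0,0,0,0,0,-1],[-100,0,0,0,0,0,-1],[-100,0,0,0,0,0,-1]]' 60
python3 - <<'E'
from workcell import *
import cv2
c=camera("scene"); cv2.imwrite("pics/s2f.png",c["img"]); w=camera("wrist"); cv2.imwrite("pics/w2f.png",w["img"])
s=state(); print(s["width"],s["force"],s["eef_pos"])
im=cv2.hconcat([cv2.resize(c["img"][170:350,290:430],(420,540)),cv2.resize(w["img"][150:450,220:420],(360,540))]); cv2.imwrite("pics/c2.png",im)
E
```

```text
time_s: 5.1
eef_pos: [0.5188, 0.0193, 0.2276]
tcp_rot: [0.699, 0.547, -0.364, 0.284]
force: [-0.1, 0.1, -1.1]
width: 0.0203
0.020021453451997306 [ 0.08616586  0.37154807 -1.68002944] [0.51849693 0.02016455 0.22659021]
```

View pics/c2.png

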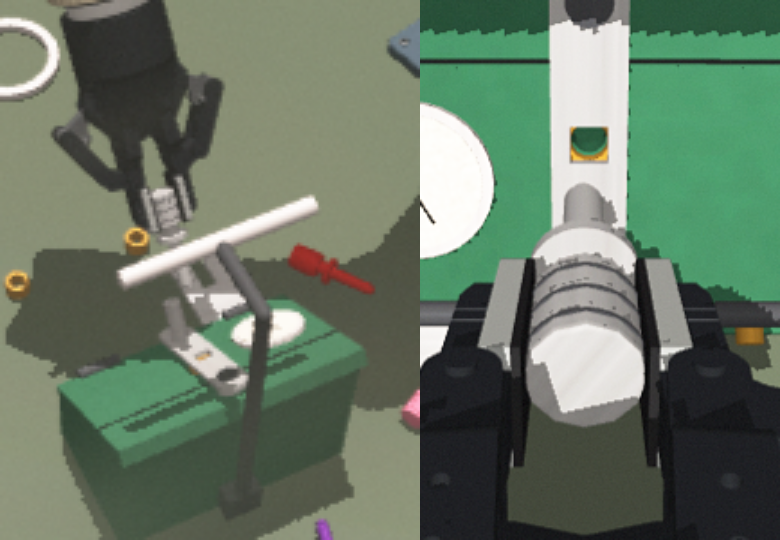

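```bash
cat >> h.py <<'E'
PAR=[.5384,.099,1.328,.0003,-.0005,.1144]
def setcam(name,P,q):
    "wrist camera pose from TCP pose, extrinsic from w1"
    P1=np.array([0.52655673,0.04472682,0.19490249]);R1=R.from_quat([0.69888001,0.54635906,-0.36348969,0.28448859])
    t,qq=CAM["w1"][:2]; R0=R.from_quat(q)
    CAM[name]=(np.asarray(P)+R0.apply(R1.inv().apply(np.array(t)-P1)),(R0*R1.inv()*R.from_quat(qq)).as_quat(),)+CAM["w1"][2:]
E
python3 - <<'E'
from h import *
from workcell import *
s=state();P=np.array(s["eef_pos"]);q=s["tcp_rot"];R0=R.from_quat(q);setcam("w2",P,q)
print("cam in tool",R0.inv().apply(CAM["w2"][0]-P), (R0.inv()*R.from_quat(CAM["w2"][1])).as_matrix().round(2))
f=lambda p:((p-[220,150])*1.8+[420,0]).round(0)
print("stem",f(proj("w2",world(PAR,"cov",(-44,0,43)))),"eye",f(proj("w2",world(PAR,"cov",(0,0,11)))))
for x in(-13,-11,-9,-7): print(x,"headtop",f(proj("w2",P+R0.apply([x/1e3,0,0]))),"collar",f(proj("w2",P+R0.apply([(x+36)/1e3,0,0]))),"tip",f(proj("w2",P+R0.apply([(x+78)/1e3,0,0]))))
g=lambda X:f(proj("scene",P+R0.apply(np.array(X)/1e3)))
print("scene head/tip px",proj("scene",P+R0.apply([-.011,0,0])),proj("scene",P+R0.apply([.067,0,0])))
E
```

```text
cam in tool [-0.12273794 -0.00083594 -0.0735611 ] [[ 0.   -0.29  0.96]
 [ 1.    0.   -0.  ]
 [-0.    0.96  0.29]]
stem [593. 307.] eye [592. 146.]
-13 headtop [591. 393.] collar [590. 293.] tip [589. 220.]
-11 headtop [591. 386.] collar [590. 289.] tip [589. 217.]
-9 headtop [591. 379.] collar [590. 285.] tip [589. 214.]
-7 headtop [591. 373.] collar [590. 280.] tip [589. 212.]
scene head/tip px [341.82975737 233.72948826] [350.11824213 264.90087188]
```

Run:
```python
import cv2
w=cv2.imread("pics/w2f.png")[235:395,265:365]; cv2.imwrite("pics/c3.png",cv2.resize(w,None,fx=3.7,fy=3.7,interpolation=cv2.INTER_CUBIC))
```

```text
(no output)
```

View pics/c3.png

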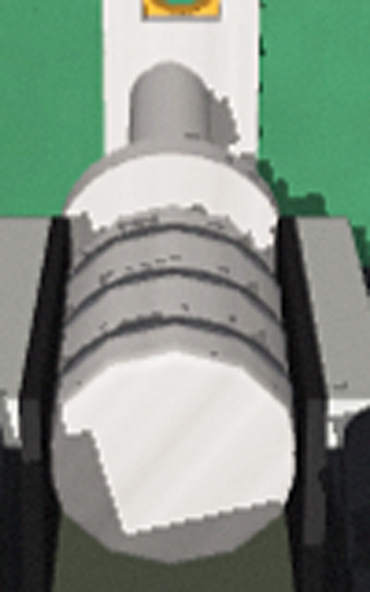

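```bash
cat > pin.py <<'E'
from h import *
from workcell import *
s=state();P=np.array(s["eef_pos"]);q=s["tcp_rot"];R0=R.from_quat(q);setcam("w2",P,q)
def pt(v,z,r):  # pin point at pin z, offset r toward tool -z side; th>0 : tip leans to tool -z
    x,zz,th=v; ax=np.array([-np.cos(th),0,np.sin(th)]); n=np.array([-np.sin(th),0,-np.cos(th)])
    return proj("w2",P+R0.apply((np.array([x,0,zz])+z*ax+r*n)/1e3))[1]
M=[(38,11,330.1),(38,-11,386.9),(4,12,276),(-40,5,251.8)]
r=least_squares(lambda v:[pt(v,z,r)-m for z,r,m in M],[28,0,.05]); print("origin x,z, tilt deg",r.x[:2].round(1),np.degrees(r.x[2]).round(2),r.fun.round(2))
E
python3 pin.py
```

```text
origin x,z, tilt deg [32.9 -0.5] 3.75 [-1.05  0.37  1.62 -0.95]
```

```bash
cat >> h.py <<'E'
TH=np.radians(3.75); XO=31.; ZO=-.5
def pinup(par): return downR(par,-1)*R.from_euler('y',-TH)
def tcp_for(par,case_mm):
    "TCP so that the pin origin is at case_mm, pin upright"
    return world(par,"case",case_mm)-pinup(par).apply([XO/1e3,0,ZO/1e3])
E
python3 - <<'E'
from h import *
from workcell import *
s=state();P=np.array(s["eef_pos"]);R0=R.from_quat(s["tcp_rot"])
print(pinup(PAR).apply([-np.cos(TH),0,np.sin(TH)]))
for c in((-165,55,170),(-165,55,85)): print(row(tcp_for(PAR,c),pinup(PAR),P,R0),tcp_for(PAR,c))
E
```

```text
[6.52665758e-17 1.54289909e-16 1.00000000e+00]
(array([-26. , -54.6,  82.1]), array([-0.0007, -0.6768,  0.0035])) [ 0.44571172 -0.04645375  0.20096633]
(array([ 43.6, -54.3, 130.9]), array([-0.0007, -0.6768,  0.0035])) [ 0.44571172 -0.04645375  0.11596633]
```

```bash
python3 -m pendant '[[-26,-54.5,82,0,-0.677,0.0035,-1],[-26,-54.5,82,0,-0.677,0.0035,-1],[-26,-54.5,82,0,-0.677,0.0035,-1],[-26,-54.5,82,0,-0.677,0.0035,-1],[-26,-54.5,82,0,-0.677,0.0035,-1],[-26,-54.5,82,0,-0.677,0.0035,-1],[43.6,-54.5,131,0,-0.677,0.0035,-1],[43.6,-54.5,131,0,-0.677,0.0035,-1],[43.6,-54.5,131,0,-0.677,0.0035,-1],[43.6,-54.5,131,0,-0.677,0.0035,-1],[43.6,-54.5,131,0,-0.677,0.0035,-1]]'
python3 - <<'E'
from workcell import *
import cv2
w=camera("wrist"); cv2.imwrite("pics/w3f.png",w["img"]); s=state(); print(list(w["xyz"]),list(w["attitude"]),s["eef_pos"],s["tcp_rot"],s["joints"],s["width"])
cv2.imwrite("pics/c4.png",cv2.resize(w["img"][20:420,170:470],None,fx=1.5,fy=1.5,interpolation=cv2.INTER_CUBIC))
E
```

```text
time_s: 6.3
eef_pos: [0.4466, -0.048, 0.1176]
tcp_rot: [-0.54, -0.42, 0.575, -0.449]
force: [0.4, -0.4, -0.9]
width: 0.0204
[np.float64(0.4656121201305639), np.float64(0.03095532871275041), np.float64(0.23610879372583732)] [np.float64(0.9766011831855256), np.float64(-0.12055361547002369), np.float64(-0.021108539422786815), np.float64(0.17683716906005348)] [ 0.44680933 -0.04777356  0.11769184] [-0.53980788 -0.41979523  0.57457469 -0.44971473] [-0.36880966  0.48938521  0.46360517  2.1802046  -0.28766464  0.54508315
  0.05069437] 0.02033831804120664
```

View pics/c4.png

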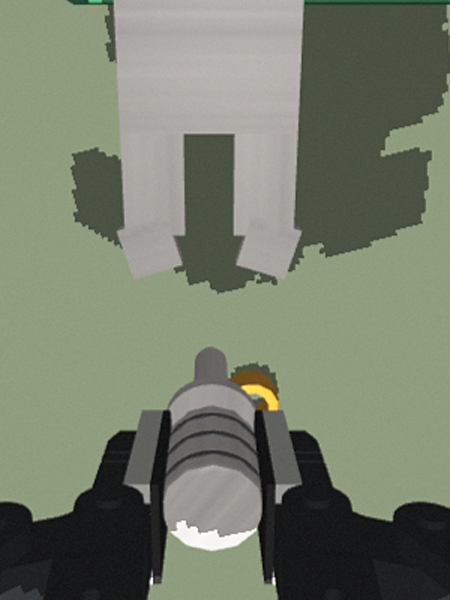

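```bash
cat >> h.py <<'E'
CAM["w3"]=([0.4656121201305639,0.03095532871275041,0.23610879372583732],[0.9766011831855256,-0.12055361547002369,-0.021108539422786815,0.17683716906005348],424.951,311.291,237.794)
def ray(c,px,z):
    t,q,f,u,v=CAM[c]; d=R.from_quat(q).apply([(px[0]-u)/f,(px[1]-v)/f,1]); return np.array(t)+d*(z-t[2])/d[2]
E
python3 - <<'E'
from h import *
from workcell import *
F=lambda x,y:(x/1.5+170,y/1.5+20)
a,b,c,d,e,f=[ray("w3",F(*p),.068) for p in((184,134),(235,134),(185,230),(234,232),(114,0),(303,0))]
print("slot width",np.linalg.norm(a-b)*1e3,np.linalg.norm(c-d)*1e3,"brk width",np.linalg.norm(e-f)*1e3)
ax=((a+b)-(c+d)); yaw=np.arctan2(ax[1],ax[0]); print("yaw from slot",yaw)
u=a-b; print("yaw from back edge", np.arctan2(u[1],u[0])-np.pi/2, "len",np.linalg.norm(ax)/2)
back=(a+b)/2; n=back-np.array([np.cos(PAR[2]),np.sin(PAR[2]),0])*.005; print("notch",n,"model",world(PAR,"case",(-99,55,68)))
s=state();P=np.array(s["eef_pos"]);R0=R.from_quat(s["tcp_rot"])
o=P+R0.apply(np.array([XO,0,ZO])/1e3); up=R0.apply([-np.cos(TH),0,np.sin(TH)])
print("pin origin",o,"up",up.round(4))
Z=R.from_euler('z',PAR[2])
print("pin origin - notch in case axes mm",Z.inv().apply(o-n)*1e3)
print("shank tip px crop",(proj("w3",o-up*.04)-[170,20])*1.5,"headtop",(proj("w3",o+up*.038)-[170,20])*1.5)
# tool-axes shift for case shifts
for dx in ((1,0,0),(0,1,0),(0,0,1)): print(dx,R0.inv().apply(Z.apply(dx)).round(4))
print("rot fix",(R0.inv()*pinup(PAR)).as_rotvec().round(4))
E
```

```text
slot width 12.901591772818144 13.074557654831723 brk width 44.655598638510725
yaw from slot 1.3242167103743654
yaw from back edge 1.3253187386330323 len 0.02480694063833776
notch [0.46140293 0.01565623 0.068     ] model [0.46121181 0.0161267  0.068     ]
pin origin [ 0.44653612 -0.04926033  0.08672469] up [-3.2e-03  1.0e-04  1.0e+00]
pin origin - notch in case axes mm [-66.58676709  -1.17634136  18.72468534]
shank tip px crop [214.5332866  360.11515998] headtop [215.32081166 509.46497303]
(1, 0, 0) [-0.0648 -0.0027 -0.9979]
(0, 1, 0) [-0.0029 -1.      0.0029]
(0, 0, 1) [-0.9979  0.0031  0.0648]
rot fix [-0.0029 -0.0006 -0.0029]
```

```bash
python3 -m pendant '[[7,0,-0.5,0,0,0,-1],[14.7,0,-1,-0.003,0,-0.003,-1],[13.7,-0.1,-17,-0.003,0,-0.003,-1],[13,-0.1,-27,-0.003,0,-0.003,-1],[12.6,-0.2,-34,-0.003,0,-0.003,-1],[12.1,-0.2,-41,-0.003,0,-0.003,-1],[11.7,-0.2,-48,-0.003,0,-0.003,-1],[11.2,-0.3,-55,-0.003,0,-0.003,-1],[10.8,-0.3,-62,-0.003,0,-0.003,-1],[10.4,-0.3,-67.4,-0.003,0,-0.003,-1],[10.4,-0.3,-67.4,-0.003,0,-0.003,-1],[10.4,-0.3,-67.4,-0.003,0,-0.003,-1]]'
cat > chk.py <<'E'
from h import *
from workcell import *
s=state();P=np.array(s["eef_pos"]);R0=R.from_quat(s["tcp_rot"]);Z=R.from_euler('z',1.3265)
o=P+R0.apply(np.array([XO,0,ZO])/1e3)
print("t",s["time_s"],"pin-notch",(Z.inv().apply(o-[.4614,.01566,.068])*1e3).round(1),"up",R0.apply([-np.cos(TH),0,np.sin(TH)]).round(3),"F case",Z.inv().apply(s["force"]).round(1),"w",s["width"])
E
python3 chk.py
```

```text
time_s: 7.55
eef_pos: [0.4615, 0.0166, 0.1014]
tcp_rot: [-0.537, -0.422, 0.576, -0.45]
force: [-1.2, -4.7, -0.4]
width: 0.0204
t 7.55 pin-notch [-0.6  0.2  2.4] up [0.003 0.001 1.   ] F case [-4.9  0.  -0.4] w 0.02042503908679455
```

```bash
python3 -m pendant '[[0,0,0,0,0,0,-1],[1,0,0,0,0,0,-1],[2,0,0,0,0,0,-1]]'; python3 chk.py
```

```text
time_s: 7.85
eef_pos: [0.4617, 0.0166, 0.0995]
tcp_rot: [-0.537, -0.422, 0.575, -0.45]
force: [-1.2, -5.4, 2.2]
width: 0.02
t 7.85 pin-notch [-0.6  0.   0.6] up [0.002 0.001 1.   ] F case [-5.6 -0.1  2.2] w 0.019958297161984658
```

```bash
python3 -m pendant '[[1,0,0,0,0,0,-1],[2,0,0,0,0,0,-1],[2,0,0,0,0,0,-1]]'; python3 chk.py
```

```text
time_s: 8.15
eef_pos: [0.4616, 0.0166, 0.0974]
tcp_rot: [-0.537, -0.422, 0.576, -0.45]
force: [-0.2, -5.6, -0.9]
width: 0.0198
t 8.15 pin-notch [-0.6  0.1 -1.6] up [0.002 0.001 1.   ] F case [-5.5 -1.1 -0.9] w 0.019811463809307137
```

```bash
python3 -m pendant '[[1,0,0,0,0,0,-1],[1.5,0,0,0,0,0,-1],[1.5,0,0,0,0,0,-1]]'; python3 chk.py
python3 - <<'E'
from workcell import *
import cv2
w=camera("wrist")["img"]; cv2.imwrite("pics/w5f.png",w)
cv2.imwrite("pics/c5.png",cv2.resize(w[170:420,220:400],None,fx=2.4,fy=2.4,interpolation=cv2.INTER_CUBIC))
E
```

```text
time_s: 8.45
eef_pos: [0.4617, 0.0164, 0.097]
tcp_rot: [-0.538, -0.422, 0.575, -0.449]
force: [-5.0, -3.9, 20.9]
width: 0.0202
t 8.45 pin-notch [-0.7 -0.  -2. ] up [ 0.002 -0.     1.   ] F case [-5.   3.9 20.9] w 0.020198535603584106
```

View pics/c5.png

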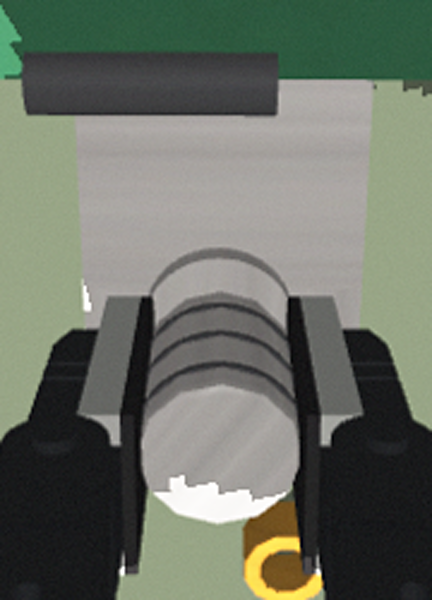

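The collar sits flat on the bracket, with contact at 21 N. Now I release it and lift straight up.

```bash
python3 -m pendant '[[-0.8,0,0,0,0,0,-1],[-0.8,0,0,0,0,0,-0.6],[-0.8,0,0,0,0,0,-0.3],[-0.8,0,0,0,0,0,0],[-0.8,0,0,0,0,0,0],[-0.8,0,0,0,0,0,0],[-12,0,0,0,0,0,0],[-25,0,0,0,0,0,0],[-45,0,0,0,0,0,0],[-90,0,0,0,0,0,0],[-110,0,20,0,0,0,0],[-110,0,40,0,0,0,0],[-110,0,40,0,0,0,0],[-110,0,40,0,0,0,0]]'
python3 - <<'E'
from workcell import *
import cv2
a=camera("scene")["img"];b=camera("top")["img"];w=camera("wrist")["img"]; s=state(); print(s["eef_pos"],s["tcp_rot"],s["width"])
im=cv2.hconcat([cv2.resize(a[220:350,295:425],(260,260)),cv2.resize(b[150:285,200:330],(260,260)),])
w=cv2.resize(w,(520,390)); cv2.imwrite("pics/c6.png",cv2.vconcat([im,w[:330]]))
E
```

```text
time_s: 9.9
eef_pos: [0.4541, -0.0147, 0.2089]
tcp_rot: [-0.538, -0.422, 0.575, -0.449]
force: [-0.6, -0.0, 0.0]
width: 0.0425
[ 0.45420339 -0.01400936  0.20815346] [-0.53709805 -0.42246653  0.57510248 -0.44978312] 0.04291100520872476
```

View pics/c6.png

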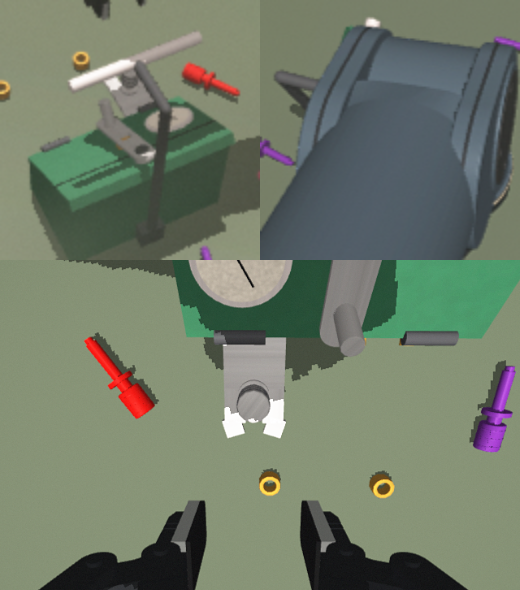

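The pin hangs upright in the notch, at (252,400) in the wrist part of the picture, and everything else is undisturbed. The hasp stem is next.

Run:
```python
from h import *
from workcell import *
s=state();P=np.array(s["eef_pos"]);R0=R.from_quat(s["tcp_rot"])
print(R0.apply([0,1,0]), world(PAR,"case",(0,-1000,0))-world(PAR,"case",(0,0,0)))
for q in((-44,0,95),(-44,0,35)): print(row(world(PAR,"cov",q),covR(PAR,-1),P,R0))
```

```text
[ 0.97115467 -0.23843435 -0.00276782] [ 0.97066948 -0.24041787  0.        ]
(array([ 38.3,  55.3, -42.2]), array([0.0012, 0.677 , 0.0033]))
(array([ 85.1,  55.5, -79.8]), array([0.0012, 0.677 , 0.0033]))
```

```bash
python3 -m pendant '[[0,55,-5,0,0.2,0,0],[10,55,-20,0,0.5,0.003,0],[38,55.4,-42,0,0.677,0.003,0],[38,55.4,-42,0,0.677,0.003,0],[38,55.4,-42,0,0.677,0.003,0],[38,55.4,-42,0,0.677,0.003,0],[62,55.4,-61,0,0.677,0.003,0],[85,55.4,-80,0,0.677,0.003,0],[85,55.4,-80,0,0.677,0.003,0],[85,55.4,-80,0,0.677,0.003,0],[85,55.4,-80,0,0.677,0.003,-1],[85,55.4,-80,0,0.677,0.003,-1],[85,55.4,-80,0,0.677,0.003,-1],[85,55.4,-80,0,0.677,0.003,-1],[85,55.4,-80,0,0.677,0.003,-1],[85,55.4,-80,0,0.677,0.003,-1],[85,55.4,-80,0,0.677,0.003,-1]]' 25
python3 - <<'E'
from h import *
from workcell import *
s=state();P=np.array(s["eef_pos"]);R0=R.from_quat(s["tcp_rot"]); print(s["width"],np.round(s["force"],1),s["joints"].round(2))
c=COV.inv().apply(R.from_euler('z',-PAR[2]).apply(P-[PAR[0],PAR[1],0])-PAR[3:])*1000; print("tcp in cover",c.round(1))
for d in range(6,67,6):
    a=np.radians(d); q=np.array([48-92*np.cos(a)+44+c[0],-92*np.sin(a)+c[1],c[2]+1])
    Rt=R.from_rotvec(-a*R0.apply([1,0,0]))*R0
    print(d,*row(world(PAR,"cov",q),Rt,P,R0))
E
```

```text
time_s: 11.75
eef_pos: [0.5259, 0.0437, 0.1188]
tcp_rot: [0.699, 0.546, -0.363, 0.285]
force: [-1.1, -1.1, 6.0]
width: 0.0129
0.01292803005013521 [-1.1 -1.1  6. ] [ 0.19  0.6   0.02  2.1  -1.06  0.73  0.88]
tcp in cover [-44.2  -0.7  36.3]
6 [-1.   9.6 -0.5] [-0.1047  0.      0.    ]
12 [-1.  19.1 -2. ] [-0.2094  0.     -0.    ]
18 [-0.9 28.4 -4.5] [-0.3142  0.      0.    ]
24 [-0.9 37.4 -7.9] [-0.4189 -0.     -0.    ]
30 [ -0.9  46.  -12.3] [-0.5236  0.     -0.    ]
36 [ -0.9  54.1 -17.5] [-0.6283  0.      0.    ]
42 [ -0.9  61.6 -23.6] [-0.733 -0.    -0.   ]
48 [ -0.9  68.4 -30.4] [-0.8378  0.      0.    ]
54 [ -0.9  74.5 -37.9] [-0.9425  0.      0.    ]
60 [ -0.8  79.7 -45.9] [-1.0472 -0.     -0.    ]
66 [ -0.8  84.1 -54.5] [-1.1519  0.     -0.    ]
```

```bash
python3 -m pendant '[[-1,5,-0.1,-0.05,0,0,-1],[-1,9.6,-0.5,-0.105,0,0,-1],[-1,14.4,-1.1,-0.157,0,0,-1],[-1,19.1,-2,-0.209,0,0,-1],[-1,19.1,-2,-0.209,0,0,-1]]'
cat > k.py <<'E'
from workcell import *
s=state(); print(s["time_s"],s["width"],s["force"].round(1),s["joints"].round(3))
from h import *
P=np.array(s["eef_pos"]);R0=R.from_quat(s["tcp_rot"])
c=COV.inv().apply(R.from_euler('z',-PAR[2]).apply(P-[PAR[0],PAR[1],0])-PAR[3:])*1000; a=np.arctan2(-c[1]-.7,48-c[0]); print("tcp in cover",c.round(1),"hasp deg",np.degrees(a).round(1),"r",np.hypot(c[1]+.7,48-c[0]).round(1))
E
python3 k.py
```

```text
time_s: 12.25
eef_pos: [0.5447, 0.0406, 0.1202]
tcp_rot: [0.665, 0.582, -0.304, 0.356]
force: [0.6, 0.0, -0.6]
width: 0.013
12.25 0.012956321037696053 [ 0.6  0.  -0.6] [ 0.213  0.611 -0.015  2.05  -1.006  0.735  1.023]
tcp in cover [-42.1 -19.7  36.5] hasp deg 11.9 r 92.1
```

```bash
cat >> k.py <<'E'
for d in range(6,56,6):
    b=a+np.radians(d); q=np.array([48-92*np.cos(b),-.7-92*np.sin(b),c[2]])
    print(d,*row(world(PAR,"cov",q),R.from_rotvec(-np.radians(d)*R0.apply([1,0,0]))*R0,P,R0))
E
python3 k.py
```

```text
12.25 0.012956321037696053 [ 0.6  0.  -0.6] [ 0.213  0.611 -0.015  2.05  -1.006  0.735  1.023]
tcp in cover [-42.1 -19.7  36.5] hasp deg 11.9 r 92.1
6 [ 0.   9.6 -0.6] [-0.1047  0.     -0.    ]
12 [ 0.  19.1 -2. ] [-0.2094  0.     -0.    ]
18 [ 0.  28.4 -4.5] [-0.3142  0.     -0.    ]
24 [ 0.  37.4 -7.9] [-0.4189 -0.     -0.    ]
30 [  0.   46.  -12.3] [-0.5236 -0.      0.    ]
36 [  0.   54.1 -17.5] [-0.6283  0.      0.    ]
42 [  0.   61.6 -23.5] [-0.733 -0.    -0.   ]
48 [  0.   68.5 -30.3] [-0.8378 -0.     -0.    ]
54 [  0.   74.6 -37.8] [-0.9425 -0.      0.    ]
```

```bash
python3 -m pendant '[[0,5,-0.2,-0.05,0,0,-1],[0,9.6,-0.6,-0.105,0,0,-1],[0,14.4,-1.2,-0.157,0,0,-1],[0,19.1,-2,-0.209,0,0,-1],[0,23.8,-3.2,-0.262,0,0,-1],[0,28.4,-4.5,-0.314,0,0,-1],[0,33,-6.1,-0.367,0,0,-1],[0,37.4,-7.9,-0.419,0,0,-1],[0,41.8,-10,-0.471,0,0,-1],[0,46,-12.3,-0.524,0,0,-1],[0,50.1,-14.8,-0.576,0,0,-1],[0,54.1,-17.5,-0.628,0,0,-1],[0,57.9,-20.4,-0.681,0,0,-1],[0,61.6,-23.5,-0.733,0,0,-1],[0,65.1,-26.8,-0.785,0,0,-1],[0,68.5,-30.3,-0.838,0,0,-1],[0,71.6,-34,-0.89,0,0,-1],[0,71.6,-34,-0.89,0,0,-1],[0,71.6,-34,-0.89,0,0,-1]]'; python3 k.py | head -2
```

```text
time_s: 14.15
eef_pos: [0.615, 0.0634, 0.1476]
tcp_rot: [0.448, 0.656, -0.025, 0.607]
force: [2.8, 0.2, -1.5]
width: 0.0128
14.15 0.012825889002054714 [ 2.8  0.2 -1.5] [ 0.258  0.632 -0.183  1.866 -0.793  0.734  1.592]
tcp in cover [  5.6 -82.4  36.6] hasp deg 62.6 r 92.0
```

```bash
python3 -m pendant '[[0,0,0,0,0,0,-0.6],[0,0,0,0,0,0,-0.2],[0,0,0,0,0,0,0],[0,0,0,0,0,0,0],[0,0,0,0,0,0,0],[-15,0,0,0,0,0,0],[-35,0,0,0,0,0,0],[-70,0,0,0,0,0,0],[-110,0,0,0,0,0,0],[-140,0,0,0,0,0,0],[-140,0,0,0,0,0,0],[-140,0,0,0,0,0,0]]'
python3 - <<'E'
from workcell import *
import cv2
a=camera("scene")["img"];b=camera("top")["img"];w=camera("wrist")["img"]; s=state(); print(s["time_s"],s["eef_pos"],s["width"],s["force"])
im=cv2.hconcat([a[100:400,160:460],b[130:430,190:490]]); cv2.imwrite("pics/c7.png",cv2.vconcat([im,cv2.resize(w,(600,450))[:290]]))
E
```

```text
time_s: 15.35
eef_pos: [0.5956, -0.0144, 0.2627]
tcp_rot: [0.447, 0.656, -0.024, 0.608]
force: [-0.6, 1.9, -0.2]
width: 0.0426
15.5 [ 0.59507215 -0.01309364  0.26136241] 0.042709296933606915 [-0.21421847 -0.20962426 -0.36500945]
```

View pics/c7.png

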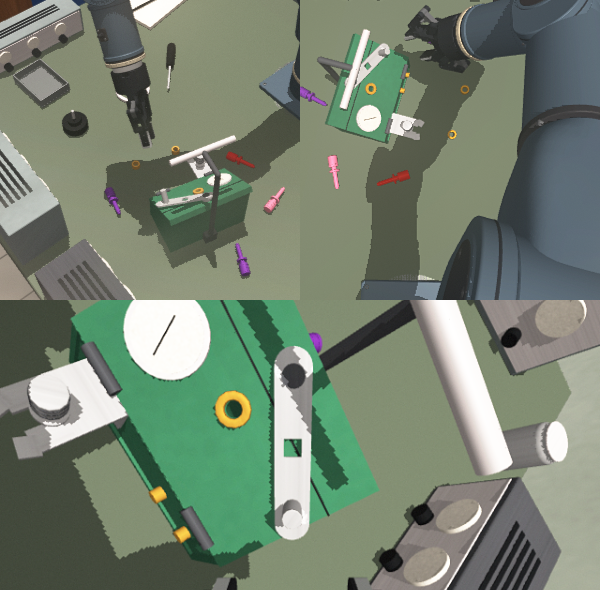

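The hasp is swung well off its catch, with the brass ferrule bare at (233,410). The pin still hangs upright in the notch, and the lamp and bystanders are in place. I'm handing in.

```bash
python3 -c "
from workcell import *
print(job_done())"
```

```text
the job is handed in; nothing more can be done
None
```

I drew the lock pin out of the cover, hung it by its collar at the back of the bracket notch, then swung the hasp off its catch. I handed the job in at about 15.5 s of the 64 s allowed.

**Last checks:**
- **Pin:** it hangs upright in the notch, seen after release and again in the final picture. The collar met the bracket at 21 N, and the shank appeared to rest against the back of the slot (about 5 N).
- **Hasp:** about 62 degrees, worked out from the gripper position just before I let go of the stem. The final picture shows the hasp well clear of the catch.
- **Lamp, bystanders and selector:** the lamp and the nearby things showed no visible change, judged by eye only. The selector and some of the farther things were not in the final crops, but the arm did not go near them.
- **Robot:** the gripper is open, clear of everything, with no contact force.

**Disagreements:**
- My camera fits put the cover's height 3–7 mm apart, and the collar seated 2 mm lower than I had computed. I placed the pin by contact force instead.
- The pin sat about 3.75 degrees tilted in the grip, and I corrected for that when setting it upright.

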